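# Clamp the enclosure in the drilling fixture

## Robot

A 6-joint arm with a two-finger parallel gripper is mounted at the origin on a cart in front of the work surface, level with it; the furniture and walls round the work are solid. World frame = base frame: x ahead of the robot, y to its left, z up, the work surface at z = 0. Lengths are in m, angles in rad, forces in N, time in s.
With the tool pointing down it reaches from about 0.375 to 0.825 m from the base axis. Payload 5.5 kg.
Tool frame: the origin (TCP) lies midway between the tips of the shut fingers; the grasp point (between the pads) lies robot.pinch_z behind it (robot.pinch_z is the distance from the TCP to the grasp point, in m); z points along the fingers, y is the line along which they close (so a half turn about z gives the same grasp; the last joint's range is limited). The gripper opens to 85 mm and grips with 20 to 120 N. Pads are 22 mm wide; open, the fingers measure 114 mm over their backs; the gripper's body (76 mm by 85 mm) begins 54 mm behind the grasp point. The pads swing forward as they close: fully open they stand 13 mm farther back than shut.
Start: joints at [-1.277, 0.314, -0.047, 1.21, 0, 1.571], TCP at [0.174, -0.574, 0.231] pointing down, gripper open.
Joint ranges: [-2.67, 2.67], [-0.69, 1.73], [-1.03, 1.25], [-2.08, 2.16], [-1.42, 1.45], [-3.14, 3.14]. Speed limits (rad/s): [2.39, 2.39, 3.01, 3.14, 3.14, 3.14].

## Interface

Orientations are given as [roll, pitch, yaw] about the fixed x, y, z axes, in that order (R = Rz(yaw) Ry(pitch) Rx(roll)).
In Python, from station import robot, optics gives the robot as it stands.
- The arm moves only by the shell command python3 -m inch 'ROWS' [FORCE]. ROWS is JSON, one flat list of numbers, 7 for each row, row after row: the shift along the world's x, y, z each as a share of 40 cm, from -1 to 1, then the turn, a rotation vector about the world's x, y, z each as a share of 60 degrees, from -1 to 1, then the opening, from 0 (shut) to 1 (fully open). A call has 1 to 20 rows; each row is the pose to reach, as a shift and turn from the pose commanded when the call began; what a row does not reach only later rows make up. A row lasts 1/10 s, in which the tool goes at most 50 mm and 8.59 degrees, less where a joint would pass 70% of its speed; a pose out of reach is approached as far as the arm can. A call with a number of a shift or a turn outside -1 to 1 is refused whole. A call with a gripper value outside its range is refused whole. The fingers move at their own pace and stop on an object; FORCE is the grip in N (left out, the last holds). Time passes only in rows, so rows that repeat a pose let the fingers close. It gives the time, the measured TCP pose, the force, the opening and the grip force at its end, in the units of the state.
- robot.get_obs(): the state, without advancing time (a new reading comes with each control period).
- optics.grab_frame(name): name is "scene" or "side" or "wrist"; returns a dict with "img" (384x512x3 uint8, red, green, blue), "z_map" (384x512 float32, m along the optical axis (not along the pixel's ray), 0 where there is no reading), "mtx" (3x3 intrinsics, pixels), "R" (3x3) and "t" (3): a world point X has camera coordinates R X + t. Camera axes: x right, y down, z forward; pixel columns grow to the right and rows downward; lengths in m; the calibration is good to about 2 mm. A picture is of the moment at which its call begins.
- robot.finish_job(): hands the job in; it is judged then, once.
The state is a dict: "time": time; "joint_positions": joint angles; "qvel": joint speeds; "tau": joint torques, N m; "position": TCP position; "tcp_rot": TCP orientation; "contact_force": force on the tool from outside, world axes, zero at the start; "wrist_torque": the same for the moment, N m; "opening": finger opening in m; "grasp_force": force on a finger pad.
Only numpy, scipy, OpenCV 4.12 (cv2) and the standard library are available. Lean on these libraries where they do the work, as an engineer would, in place of code of your own. Each camera call takes 0.05 s, during which the arm holds its last target. There are 200 camera calls.

## Task

The grey enclosure stands in the drilling fixture and has to be clamped before it is drilled. With the fingertips only, push the slotted clamp strap forward by its turned-up tab as far as it will go, so that its nose lies over the enclosure; then turn the wing nut clockwise (seen from above) by stroke after stroke against its wings, until the strap is firmly clamped on the enclosure and the nut is finger-tight. Do not grip or lift anything, do not force the nut (a few newtons at a wing are plenty), and leave the other things on the bench where they are.

Things in the scene. Friction and masses are not known exactly. Their poses are not given: they have to be found in the camera images.
- fixture: Drilling fixture fixed to the bench: grey metal plate 200 x 124 x 10 mm (along its x, y, z). Origin: under the plate's centre, on the bench; z up. A 10 mm stud stands on its z axis, top 86 mm above the bench. +x points from the stud to the nest of dowel pins (26 mm high) that holds the enclosure: x 30 to 80, y -43 to 43 mm, top 44 mm above the bench. A sprung washer keeps the strap 2 mm above it.
- heel (a point): Top of the heel block on which the strap's tail end slides, 46 mm above the bench; the block is 24 mm along x and 46 mm along y, with a guide cheek on each side of the strap (y = 17 to 23 mm and -17 to -23 mm, top 53 mm above the bench).
- strap: Clamp strap, a loose dark steel bar 126 x 32 x 10 mm, about 280 g. Origin: centre of its underside, 46 mm above the bench; x points forward to the nose, along the fixture's x; z up. Its slot runs round the stud. It starts 16 to 23 mm short of fully forward; a push of about 2 to 4 N on its tab slides it forward until the slot's end meets the stud (origin then at fixture x = -17 mm).
- strap_tab (a point): Middle of the rear face (the face to push, towards the strap's +x) of the strap's turned-up tab, 66 mm above the bench. The tab is 6 mm thick, 28 mm wide and stands up from 56 to 76 mm above the bench. Strap fully forward: this point at fixture x = -80 mm.
- strap_nose (a point): Middle of the strap's front end, on its underside. Fully forward it is at fixture x = 46 mm, 16 mm over the enclosure.
- nut_centre (a point): Wing nut's centre, on the stud's axis at mid-height of the wings, 17.5 mm above the nut's underside. Turns with the nut: its x axis points along one wing, -x along the other; z up. Wings: steel, 6 mm thick upright discs 21 mm across, reaching 34 mm from the axis, from 7 to 28 mm above the nut's underside. Hub 24 mm across at its foot, 17 mm higher up. The nut starts 2 to 4 mm clear of the strap.
- wing_nut (a joint): Turn of the wing nut, rad, growing clockwise seen from above (tightening); 3 mm down per turn. At 0 its underside is 60 mm above the bench. Starts at 1.2 to 4.6; stays where left. Loose, it needs under 1 N at a wing; from 8.4 it presses the strap down against the sprung washer (up to 2 N at a wing); with the strap forward it clamps the enclosure from about 10.3 and is firm near 11 (7 N at a wing).
- enclosure: Grey enclosure, a box with a lid, 50 x 86 x 34 mm, 200 g, standing loosely (about 1 mm play) among the dowel pins. Origin: centre of its underside, 10 mm above the bench.
- parts_dish: Bystander: black open dish with packets, 44 x 58 x 24 mm, loose on the bench. Origin: centre of its underside.
- pen: Bystander: green pen, 12 x 145 x 9 mm, loose on the bench. Origin: centre of its underside, long axis y.
There are look-alikes about, which are no part of the job. What is shaped like the strap but blue or purple is not meant.

How it is judged:
On the way, in this order (a step that is already met when the one before it is completed fails the run):
1. the strap's nose lies over the enclosure, pushed forward (x of strap_nose in the frame of fixture above 0.04 m), for 0.1 s.
2. the wing nut clamps the strap on the enclosure (contact force between wing_nut and strap above 8 N and contact force between strap and enclosure above 2 N), for 0.1 s.
At the end, for the whole second after the job is handed in: The strap's nose lies at least 10 mm over the enclosure; the wing nut presses the strap with more than 8 N and the strap presses the enclosure with more than 2 N; the enclosure is still in its nest within 4 mm of its start, and all is at rest (all of step 2 and x of strap_nose in the frame of fixture above 0.04 m and distance of enclosure from where it was at the start of the episode below 0.004 m and linear speed of strap below 0.01 m/s); the robot touches nothing.
It fails at once if the wing nut is gripped or forced (more than 35 N between fingers and nut) (contact force between the fingers and wing_nut above 35 N).
It fails at once if the strap is gripped or forced (more than 35 N between fingers and strap) (contact force between the fingers and strap above 35 N).
It fails at once if the strap is lifted or tipped (height (world z) of strap above 0.054 m or angle between strap's own z axis and vertical above 0.15 rad).
It fails at once if the enclosure is lifted or pushed out of its nest (distance of enclosure from where it was at the start of the episode above 0.008 m or height (world z) of enclosure above 0.016 m).
It fails at once if a bystander is moved (distance of any of parts_dish, pen from where it was at the start of the episode above 0.015 m).
It also fails if it takes over 61 s, if anything falls off the work surface, if the arm or the gripper's body presses on something with over 40 N, if the wrist force passes 120 N, or if a joint passes its speed limit or range.

## Working session

There is one attempt and no reset: what is moved stays moved. The work goes in short steps, Python scripts to look and compute and a shell command to move; the robot and the scene stay as the last step left them, time stands still between calls to the robot, and variables do not carry over. Pictures are saved under pics/ and viewed, at most 10 in all, crops included, and the job is handed in when it is done.

```bash
ls; mkdir -p pics
python3 - <<'E'
from station import robot, optics
import cv2, numpy as np
for n in("scene","side"):
    f=optics.grab_frame(n); cv2.imwrite(f"pics/{n}0.png",f["img"][:,:,::-1]); np.savez(f"{n}0.npz",**f)
    print(n,f["mtx"].tolist(),(-f["R"].T@f["t"]).round(3),f["R"][2].round(2))
print(robot.get_obs(),robot.pinch_z)
E
```

```text
pics
scene [[425.5876649043706, 0.0, 256.9521689089484], [0.0, 425.5876649043706, 191.98619237898575], [0.0, 0.0, 1.0]] [ 0.252 -0.533  0.749] [ 0.39  0.55 -0.74]
side [[363.0184324604923, 0.0, 263.85133290178635], [0.0, 363.0184324604923, 198.95491274940835], [0.0, 0.0, 1.0]] [ 0.244 -0.586  0.661] [ 0.39  0.63 -0.67]
{'time': 0.1, 'joint_positions': array([-1.27704866e+00,  3.14174003e-01, -4.79531269e-02,  1.21022282e+00,
       -1.31458773e-05,  1.57080353e+00]), 'qvel': array([ 0.00042964, -0.00157681,  0.00306934,  0.00113334,  0.00113491,
        0.00012553]), 'tau': array([ 4.16283729e-04, -5.40767884e+01,  3.40540695e+01,  1.12830484e-02,
       -5.71620762e-05,  1.37342920e-05]), 'position': array([ 0.17357061, -0.57380451,  0.23052097]), 'tcp_rot': array([-3.14003903e+00,  1.31570469e-05,  2.93740485e-01]), 'contact_force': array([-0.60903481, -0.19868653,  0.27218179]), 'wrist_torque': array([0.01785972, 0.00096138, 0.02941652]), 'grasp_force': 0.0, 'opening': 0.0854985858920079} 0.0187
```

View pics/scene0.png

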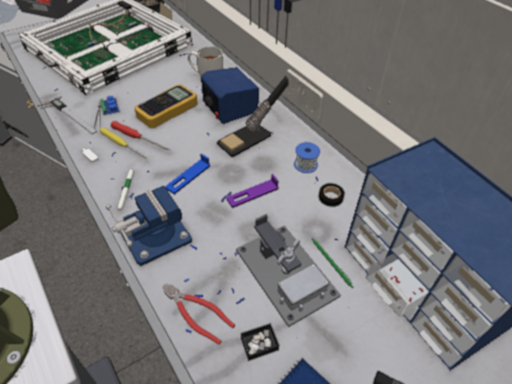

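View pics/side0.png

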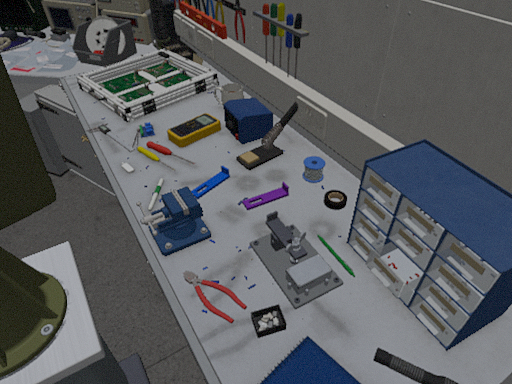

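The strap to use is the dark one at scene pixel (272,238), with its tab at (262,222). The nut is at (289,255) and the enclosure at (302,287). The look-alikes are the blue strap (188,174) and the purple strap (253,191), and neither is on the fixture. Next I'll take a close crop and a point-cloud measurement.

```bash
cat > h.py <<'E'
import numpy as np, cv2
def cloud(f):
    z=f["z_map"]; v,u=np.indices(z.shape); K=f["mtx"]
    c=np.stack([(u-K[0,2])/K[0,0]*z,(v-K[1,2])/K[1,1]*z,z],-1)
    P=(c-f["t"])@f["R"]; P[z==0]=np.nan; return P
def ray(f,u,v,h):
    d=f["R"].T@np.linalg.inv(f["mtx"])@[u,v,1]; o=-f["R"].T@f["t"]; return (o+d*(h-o[2])/d[2])
E
python3 - <<'E'
import numpy as np,cv2
from h import *
for n,(u0,v0) in(("scene",(225,205)),("side",(240,200))):
    f=dict(np.load(n+"0.npz")); P=cloud(f)
    s=P[v0:v0+125,u0:u0+125]; I=f["img"][v0:v0+125,u0:u0+125]
    if n=="scene": cv2.imwrite("pics/crop0.png",cv2.resize(I[:,:,::-1],None,fx=4.8,fy=4.8,interpolation=cv2.INTER_CUBIC))
    z=s[...,2]
    for lo,hi in((.006,.014),(.04,.048),(.052,.060),(.066,.080),(.08,.095)):
        m=((z>lo)&(z<hi)).astype(np.uint8)
        k,l,st,c=cv2.connectedComponentsWithStats(m)
        for i in range(1,k):
            if st[i,4]>15:
                q=s[l==i]; r=cv2.minAreaRect((q[:,:2]*1000).astype(np.float32))
                print(n,lo,hi,st[i,4],(c[i]+[u0,v0]).round(),"med",np.median(q,0).round(4),"rect",np.round(r[0],1),np.round(r[1],1),round(r[2],1))
E
```

```text
scene 0.006 0.014 180 [286. 236.] med [ 0.6207 -0.1217  0.0106] rect [ 621.4 -119.7] [58.3 24.6] 85.5
scene 0.006 0.014 2602 [282. 279.] med [ 0.5402 -0.1922  0.0104] rect [ 568.7 -188.1] [201.  125.3] 87.5
scene 0.006 0.014 215 [332. 262.] med [ 0.6609 -0.2251  0.0085] rect [ 662.7 -216. ] [131.1  11.7] 87.2
scene 0.006 0.014 20 [347. 247.] med [ 0.711  -0.2147  0.0099] rect [ 710.4 -213.3] [16.8  5.6] 74.9
scene 0.006 0.014 53 [228. 321.] med [ 0.4162 -0.2179  0.0084] rect [ 415.7 -216.7] [ 9.4 25.2] 12.5
scene 0.006 0.014 23 [265. 328.] med [ 0.4651 -0.2662  0.0108] rect [ 463.9 -265.5] [ 6.3 20.1] 60.1
scene 0.04 0.048 22 [264. 247.] med [ 0.5491 -0.14    0.0446] rect [ 549.7 -136.1] [ 8.  23.7] 20.5
scene 0.04 0.048 1057 [302. 283.] med [ 0.5641 -0.2441  0.0443] rect [ 566.  -242.7] [51.  84.8] 87.0
scene 0.052 0.06 585 [271. 237.] med [ 0.5692 -0.1315  0.0562] rect [ 570.4 -134.2] [90.5 45.5] 80.6
scene 0.052 0.06 154 [291. 263.] med [ 0.566  -0.2033  0.0561] rect [ 568.1 -199.9] [33.8 25.7] 0.5
scene 0.066 0.08 61 [260. 218.] med [ 0.5721 -0.0909  0.0743] rect [572.5 -89.6] [ 
[... 1698 characters left out ...]
 31.9] 88.0
side 0.066 0.08 51 [271. 214.] med [ 0.5706 -0.0904  0.0733] rect [572.1 -89.9] [ 5.9 25.6] 81.3
side 0.066 0.08 52 [355. 226.] med [ 0.711  -0.2182  0.0751] rect [ 707.8 -226.3] [45.8  7. ] 73.0
side 0.066 0.08 100 [295. 243.] med [ 0.5654 -0.1922  0.0743] rect [ 568.8 -188.2] [65.2 16.1] 6.0
side 0.08 0.095 96 [359. 224.] med [ 0.7101 -0.2309  0.0848] rect [ 707.1 -230.8] [54.9 10.2] 80.2
side 0.08 0.095 22 [302. 233.] med [ 0.5888 -0.1829  0.0841] rect [ 590.9 -181.7] [17.6  4.9] 21.4
side 0.08 0.095 21 [295. 239.] med [ 0.5679 -0.1895  0.0845] rect [ 567.8 -188.6] [6.5 9.3] 22.0
side 0.08 0.095 24 [288. 246.] med [ 0.5448 -0.1954  0.0836] rect [ 545.3 -194.4] [16.5  6.6] 15.1
```

View pics/crop0.png

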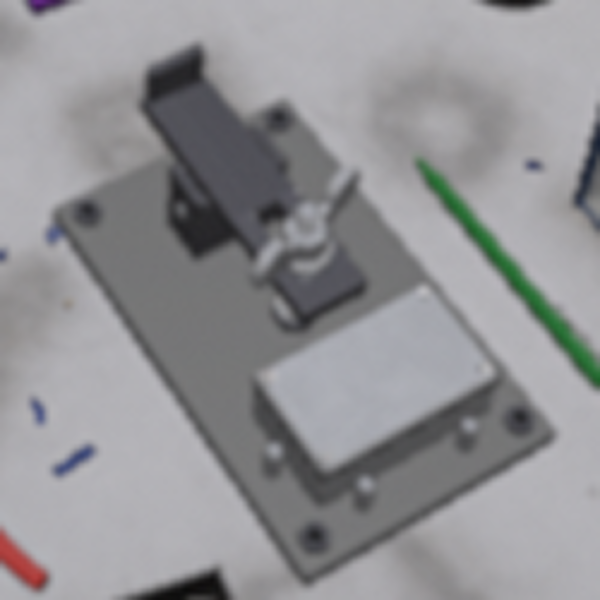

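The crop confirms the choice: a dark strap with its tab up at the rear, the nut round the stud, and the enclosure ahead of the nose.

- **Fixture:** centre about (0.5685, -0.188), x axis at about -92.5°.
- **Tab:** rear face near y = -0.087.
- **Wings:** at about 17°.

I'll move behind the tab with the fingers shut.

```bash
python3 -m inch '[0.8,1,0,0,0,-0.32,0,0.8,1,0,0,0,-0.32,0,0.8,1,0,0,0,-0.32,0,0.8,1,0,0,0,-0.32,0,0.8,1,0,0,0,-0.32,0,0.8,1,0,0,0,-0.32,0,0.8,1,0,0,0,-0.32,0,0.8,1,0,0,0,-0.32,0,0.8,1,0,0,0,-0.32,0,0.8,1,0,0,0,-0.32,0,0.8,1,0,0,0,-0.32,0,0.8,1,0,0,0,-0.32,0]' 20
python3 -m inch '[0.2,0.31,0,0,0,0,0,0.2,0.31,0,0,0,0,0,0.2,0.31,0,0,0,0,0,0.2,0.31,0,0,0,0,0,0.2,0.31,0,0,0,0,0]'
python3 - <<'E'
from station import robot
o=robot.get_obs(); print(o["joint_positions"].round(3))
E
```

```text
time: 1.3
position: [0.4946, -0.1726, 0.2308]
tcp_rot: [-3.141, 0.001, -0.037]
contact_force: [0.0, -0.4, -0.2]
opening: 0.0003
grasp_force: 0.0
time: 1.8
position: [0.5733, -0.0509, 0.2308]
tcp_rot: [3.141, 0.001, -0.041]
contact_force: [0.7, 0.1, -0.7]
opening: -0.0004
grasp_force: 0.0
[-8.800e-02  2.690e-01 -1.080e-01  1.195e+00 -1.000e-03  3.094e+00]
```

```bash
python3 -m inch '[0,0,-0.12,0,0,0,0,0,0,-0.24,0,0,0,0,0,0,-0.36,0,0,0,0,0,0,-0.42,0,0,0,0,0,0,-0.42,0,0,0,0]'
python3 -m inch '[-0.002,-0.02,0,0,0,0,0,-0.002,-0.04,0,0,0,0,0,-0.003,-0.055,0,0,0,0,0,-0.003,-0.065,0,0,0,0,0,-0.003,-0.065,0,0,0,0,0]'
python3 -m inch '[0,-0.005,0,0,0,0,0,-0.001,-0.010,0,0,0,0,0,-0.001,-0.015,0,0,0,0,0,-0.001,-0.015,0,0,0,0,0]'
```

```text
time: 2.3
position: [0.569, -0.0522, 0.0595]
tcp_rot: [3.141, 0.008, -0.044]
contact_force: [-0.7, 0.4, -0.2]
opening: 0.0
grasp_force: 0.0
time: 2.8
position: [0.5739, -0.0767, 0.0648]
tcp_rot: [-3.141, -0.003, -0.042]
contact_force: [1.1, 1.0, 3.0]
opening: -0.0003
grasp_force: 1.6
time: 3.2
position: [0.5734, -0.081, 0.0646]
tcp_rot: [-3.139, -0.002, -0.04]
contact_force: [0.8, 5.0, 7.9]
opening: -0.0005
grasp_force: 4.1
```

Run:
```python
from station import robot, optics
from h import *
f=optics.grab_frame("scene"); cv2.imwrite("pics/p1.png",cv2.resize(f["img"][190:310,220:340,::-1],None,fx=5,fy=5,interpolation=cv2.INTER_CUBIC))
o=robot.get_obs(); print(o["position"],o["contact_force"],o["wrist_torque"])
P=cloud(f)[205:330,225:350]
for lo,hi in((.052,.060),):
    z=P[...,2]; q=P[(z>lo)&(z<hi)]; q=q[abs(q[:,0]-.57)<.03]; print(q[:,1].min(),q[:,1].max())
```

```text
[ 0.57341453 -0.08098832  0.06455903] [0.15956989 5.16246869 7.79230188] [ 1.13550109  0.00893837 -0.007293  ]
-0.2203406510973356 -0.09338925068604786
```

View pics/p1.png

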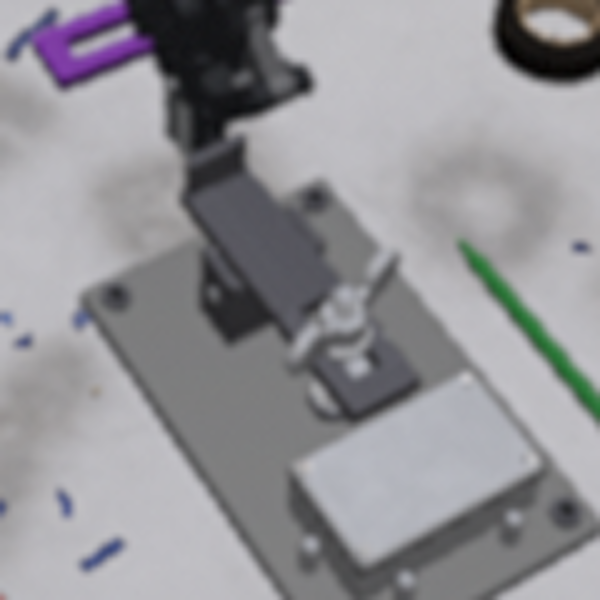

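The finger's back rides up on the tab: the contact force is +8 N in z. I'll back off, turn the tool 90° and push with the flat flanks instead.

```bash
python3 -m inch '[0,0.05,0,0,0,0,0,0,0.1,0,0,0,0,0,0,0.1,0,0,0,0.5,0,0,0.1,0,0,0,1,0,0,0.1,0,0,0,1,0,0,0.1,0,0,0,1,0,0,0.1,0,0,0,1,0,0,0.1,0,0,0,1,0,0,0.1,0,0,0,1,0,0,0.1,0,0,0,1,0]'
python3 -m inch '[0,0,0,0,0,0.5,0,0,0,0,0,0,0.5,0,0,0,0,0,0,0.5,0,0,0,0,0,0,0.5,0,0,0,0,0,0,0.5,0]'
python3 -m inch '[0,-0.04,0,0,0,0,0,0,-0.08,0,0,0,0,0,0,-0.09,0,0,0,0,0,0,-0.1,0,0,0,0,0,0,-0.1,0,0,0,0,0]'
```

```text
time: 4.25
position: [0.5718, -0.0424, 0.0631]
tcp_rot: [-3.141, 0.001, 1.007]
contact_force: [-0.0, -0.3, 0.5]
opening: 0.0001
grasp_force: 0.0
time: 4.75
position: [0.572, -0.0424, 0.0632]
tcp_rot: [-3.141, 0.001, 1.527]
contact_force: [-0.3, 0.0, -0.1]
opening: -0.0003
grasp_force: 0.0
time: 5.25
position: [0.5721, -0.083, 0.0633]
tcp_rot: [-3.142, -0.0, 1.528]
contact_force: [-0.5, -0.9, -0.5]
opening: 0.0
grasp_force: 0.0
```

```bash
python3 -m inch '[0,-0.005,0,0,0,0,0,0,-0.01,0,0,0,0,0,0,-0.01,0,0,0,0,0]'
python3 -m inch '[0,-0.005,0,0,0,0,0,0,-0.01,0,0,0,0,0,0,-0.01,0,0,0,0,0]'
python3 -m inch '[0,-0.005,0,0,0,0,0,0,-0.01,0,0,0,0,0,0,-0.01,0,0,0,0,0]'
```

```text
time: 5.55
position: [0.5721, -0.0861, 0.0633]
tcp_rot: [-3.142, -0.0, 1.53]
contact_force: [-1.3, 2.0, -0.4]
opening: 0.0004
grasp_force: 0.4
time: 5.85
position: [0.5721, -0.0905, 0.0633]
tcp_rot: [-3.142, 0.0, 1.529]
contact_force: [0.2, 0.4, -0.1]
opening: 0.0001
grasp_force: 0.3
time: 6.15
position: [0.5721, -0.0947, 0.0633]
tcp_rot: [-3.142, 0.0, 1.529]
contact_force: [-0.3, 0.1, -0.3]
opening: -0.0
grasp_force: 0.2
```

```bash
python3 -m inch '[0,-0.004,0,0,0,0,0,0,-0.004,0,0,0,0,0]'
python3 -m inch '[0,-0.004,0,0,0,0,0,0,-0.004,0,0,0,0,0]'
python3 -m inch '[0,-0.004,0,0,0,0,0,0,-0.004,0,0,0,0,0]'
python3 - <<'E'
from station import robot, optics
from h import *
f=optics.grab_frame("scene"); P=cloud(f)[205:330,225:350]
z=P[...,2]; q=P[(z>.052)&(z<.06)]; q=q[abs(q[:,0]-.567)<.01]; print(np.percentile(q[:,1],[0,1,3]))
E
```

```text
time: 6.35
position: [0.5721, -0.0962, 0.0633]
tcp_rot: [-3.142, 0.0, 1.529]
contact_force: [-0.1, 0.8, -0.7]
opening: 0.0001
grasp_force: 0.3
time: 6.55
position: [0.5722, -0.0977, 0.0633]
tcp_rot: [3.142, 0.0, 1.529]
contact_force: [-0.2, 0.8, -0.3]
opening: 0.0004
grasp_force: 0.4
time: 6.75
position: [0.5722, -0.098, 0.0633]
tcp_rot: [3.142, -0.003, 1.53]
contact_force: [0.2, 4.6, 0.6]
opening: 0.0002
grasp_force: 2.5
[-0.23467695 -0.23372185 -0.23283143]
```

```bash
python3 -m inch '[0,0.05,0,0,0,0,0,0,0.05,0.12,0,0,0,0,0,0.05,0.24,0,0,0,0,0,0.05,0.34,0,0,0,0,-0.01,-0.1,0.34,0,0,1,0.47,-0.01,-0.225,0.34,0,0,1,0.47,-0.01,-0.225,0.34,0,0,1,0.47,-0.01,-0.225,0.34,0,0,1,0.47,-0.01,-0.225,0.34,0,0,1,0.47,-0.01,-0.225,0.34,0,0,1,0.47,-0.01,-0.225,0.34,0,0,1,0.47,-0.01,-0.225,0.34,0,0,1,0.47]' 20
for i in 1 2; do python3 -m inch '[0,0,0,0,0,1,0.47,0,0,0,0,0,1,0.47,0,0,0,0,0,1,0.47,0,0,0,0,0,1,0.47,0,0,0,0,0,1,0.47,0,0,0,0,0,1,0.47,0,0,0,0,0,1,0.47]'; done
python3 -m inch '[0,0,0,0,0,1,0.47,0,0,0,0,0,1,0.47,0,0,0,0,0,1,0.47,0,0,0,0,0,1,0.47,0,0,0,0,0,1,0.47,0,0,0,0,0,1,0.47,0,0,0,0,0,1,0.47,0,0,0,0,0,1,0.47]'
python3 - <<'E'
from station import robot, optics
from h import *
print(robot.get_obs()["joint_positions"].round(3))
f=optics.grab_frame("wrist"); cv2.imwrite("pics/w1.png",f["img"][:,:,::-1])
f=optics.grab_frame("side"); P=cloud(f)[200:325,240:330]; z=P[...,2]
q=P[(z>.06)&(z<.1)&(abs(P[...,0]-.568)<.05)&(abs(P[...,1]+.1885)<.04)]; print(len(q),q[:,2].max())
if len(q)>5:
    d=q[:,:2]-[.568,-.1885]; w,v=np.linalg.eigh(np.cov(d.T)); print(np.degrees(np.arctan2(v[1,1],v[0,1])))
E
```

```text
time: 8.0
position: [0.5681, -0.1896, 0.1993]
tcp_rot: [-3.141, 0.0, 2.577]
contact_force: [0.0, -0.6, 0.3]
opening: 0.0398
grasp_force: 0.0
time: 8.7
position: [0.5681, -0.1893, 0.1994]
tcp_rot: [-3.141, -0.0, -2.657]
contact_force: [0.4, -0.7, 0.4]
opening: 0.0402
grasp_force: 0.0
time: 9.4
position: [0.5681, -0.1893, 0.1993]
tcp_rot: [3.142, -0.001, -1.61]
contact_force: [-0.5, 0.8, -0.7]
opening: 0.0402
grasp_force: 0.0
time: 10.2
position: [0.5681, -0.1893, 0.1993]
tcp_rot: [3.141, -0.0, -0.567]
contact_force: [0.3, 0.1, -1.4]
opening: 0.0406
grasp_force: 0.0
[-0.321  0.325 -0.105  1.141 -0.    -2.896]
193 0.08827448064688082
-164.0423653286855
```

View pics/w1.png

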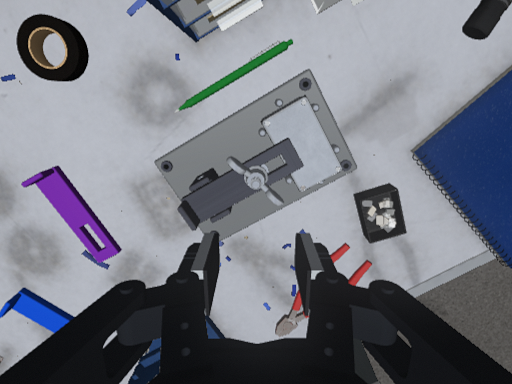

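The wrist view shows the strap's nose over the enclosure (300,155). The wings lie along (235,165) to (280,195), about 16° in world axes. I'll turn 10° more for clearance and descend astride the nut.

```bash
python3 -m inch '[0,0.002,-0.05,0,0,0.12,0.47,0,0.002,-0.1,0,0,0.17,0.47,0,0.002,-0.2,0,0,0.17,0.47,0,0.002,-0.2,0,0,0.17,0.47,0,0.002,-0.25,0,0,0.17,0.47,0,0.002,-0.28,0,0,0.17,0.47,0,0.002,-0.28,0,0,0.17,0.47]'
python3 -m inch '[0,0,-0.02,0,0,0,0.47,0,0,-0.04,0,0,0,0.47,0,0,-0.06,0,0,0,0.47,0,0,-0.065,0,0,0,0.47,0,0,-0.065,0,0,0,0.47]'
python3 - <<'E'
from station import robot
o=robot.get_obs(); print(o["joint_positions"][5],o["wrist_torque"])
E
```

```text
time: 11.0
position: [0.5672, -0.188, 0.0866]
tcp_rot: [3.141, 0.002, -0.388]
contact_force: [0.2, -0.4, 0.4]
opening: 0.0397
grasp_force: 0.0
time: 11.5
position: [0.5677, -0.1882, 0.0608]
tcp_rot: [3.141, 0.001, -0.387]
contact_force: [-0.2, -1.1, 0.2]
opening: 0.0397
grasp_force: 0.0
-3.074600762392736 [ 0.00700596 -0.02472166  0.04650204]
```

```bash
for i in 1 2 3; do python3 -m inch '[0,0,0,0,0,-0.1,0.47,0,0,0,0,0,-0.2,0.47,0,0,0,0,0,-0.3,0.47,0,0,0,0,0,-0.4,0.47,0,0,0,0,0,-0.5,0.47,0,0,0,0,0,-0.6,0.47,0,0,0,0,0,-0.7,0.47,0,0,0,0,0,-0.8,0.47,0,0,0,0,0,-0.9,0.47,0,0,0,0,0,-1,0.47]'
python3 - <<'E'
from station import robot
o=robot.get_obs(); print(o["joint_positions"][5],o["wrist_torque"])
E
done
```

```text
time: 12.5
position: [0.5685, -0.1884, 0.0617]
tcp_rot: [-3.141, -0.0, -1.438]
contact_force: [-0.6, -0.7, 0.2]
opening: 0.0401
grasp_force: 0.4
-2.0231762578701136 [-0.00043886 -0.0612578  -0.00357568]
time: 13.5
position: [0.5686, -0.1883, 0.0617]
tcp_rot: [-3.141, 0.001, -2.486]
contact_force: [-0.2, 0.2, -0.4]
opening: 0.0402
grasp_force: 0.3
-0.9759589155977276 [ 0.05950695 -0.07788472 -0.01103017]
time: 14.5
position: [0.5688, -0.1885, 0.0618]
tcp_rot: [3.142, 0.001, 2.75]
contact_force: [0.1, -0.6, -0.8]
opening: 0.0402
grasp_force: 0.3
0.07122864551423369 [ 0.01098882 -0.17169298  0.03626392]
```

```bash
for i in 1 2 3 4 5; do python3 -m inch '[0,0,0,0,0,-0.1,0.47,0,0,0,0,0,-0.2,0.47,0,0,0,0,0,-0.3,0.47,0,0,0,0,0,-0.4,0.47,0,0,0,0,0,-0.5,0.47]' | grep -v time
python3 - <<'E'
from station import robot
o=robot.get_obs(); print(o["joint_positions"][5],o["wrist_torque"])
E
done
```

```text
position: [0.5687, -0.1886, 0.0618]
tcp_rot: [3.141, 0.001, 2.227]
contact_force: [-0.4, -1.1, -0.1]
opening: 0.0402
grasp_force: 0.3
0.594855993958404 [-0.10418884 -0.08734845  0.02041639]
position: [0.5686, -0.1884, 0.0617]
tcp_rot: [3.141, 0.0, 1.703]
contact_force: [0.4, 0.3, -0.3]
opening: 0.0405
grasp_force: 0.4
1.1184589432771608 [ 0.01580251 -0.07742782 -0.00169301]
position: [0.5687, -0.1882, 0.0616]
tcp_rot: [3.141, -0.001, 1.18]
contact_force: [1.4, 0.4, -0.9]
opening: 0.0402
grasp_force: 0.8
1.641975086781633 [ 0.1310576  -0.21914511 -0.0160492 ]
position: [0.5689, -0.1882, 0.0617]
tcp_rot: [3.141, -0.001, 0.656]
contact_force: [1.9, -0.0, -1.3]
opening: 0.0402
grasp_force: 0.8
2.1655769872635138 [ 0.09784255 -0.32668084  0.02670196]
position: [0.5692, -0.1884, 0.0619]
tcp_rot: [3.141, -0.002, 0.133]
contact_force: [1.7, -1.3, -1.0]
opening: 0.0403
grasp_force: 0.9
2.6891487436179866 [-3.24426534e-06 -3.18782141e-01 -1.28061407e-02]
```

```bash
python3 -m inch '[0,0,0,0,0,-0.08,0.47,0,0,0,0,0,-0.16,0.47,0,0,0,0,0,-0.24,0.47,0,0,0,0,0,-0.32,0.47,0,0,0,0,0,-0.38,0.47]'
python3 - <<'E'
from station import robot
o=robot.get_obs(); print(o["joint_positions"][5],o["wrist_torque"])
E
# back off a little, then straight up
python3 -m inch '[0,0,0,0,0,0.1,0.47,0,0,0,0,0,0.2,0.47,0,0,0.05,0,0,0.2,0.47,0,0,0.15,0,0,0.2,0.47,0,0,0.25,0,0,0.2,0.47,0,0,0.25,0,0,0.2,0.47]'
python3 - <<'E'
from station import robot, optics
from h import *
for n in("scene","side","wrist"):
    f=optics.grab_frame(n); P=cloud(f);z=P[...,2]
    d=P[...,:2]-[.568,-.1885]
    m=(z>.07)&(z<.083)&(np.hypot(d[...,0],d[...,1])<.037); q=d[m]
    if len(q)>20:
        w,v=np.linalg.eigh(np.cov(q.T)); print(n,len(q),np.degrees(np.arctan2(v[1,1],v[0,1])),q.mean(0))
cv2.imwrite("pics/w2.png",f["img"][:,:,::-1])
E
```

```text
time: 17.5
position: [0.5692, -0.1886, 0.0619]
tcp_rot: [3.141, -0.002, -0.264]
contact_force: [1.1, 0.2, -1.3]
opening: 0.0398
grasp_force: 1.0
3.085839989572256 [-0.10619552 -0.39165652  0.09034779]
time: 18.1
position: [0.572, -0.1896, 0.1679]
tcp_rot: [3.139, -0.01, -0.052]
contact_force: [0.5, -0.3, 1.0]
opening: 0.0403
grasp_force: 0.0
scene 110 -141.45174805517087 [-0.00269967 -0.00308699]
side 89 -141.56747126677485 [-0.00227106 -0.00237482]
wrist 704 -140.71836402002103 [0.0033089  0.00077774]
```

View pics/w2.png

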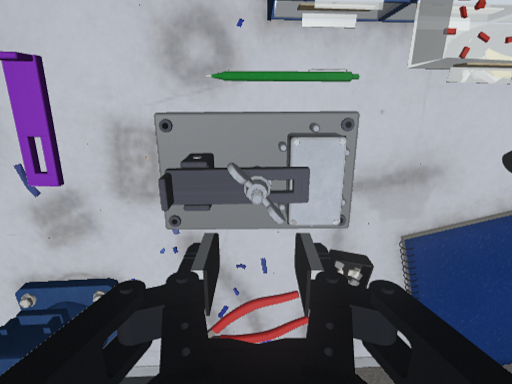

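Wings are now at 39°, so the nut has turned about 337°. I'll wind the tool back and start a second stroke.

```bash
for i in 1 2 3; do python3 -m inch '[0,0,0,0,0,1,0.47,0,0,0,0,0,1,0.47,0,0,0,0,0,1,0.47,0,0,0,0,0,1,0.47,0,0,0,0,0,1,0.47,0,0,0,0,0,1,0.47,0,0,0,0,0,1,0.47]' | grep -E "pos|rot"; done
python3 -m inch '[0,0,-0.08,0,0,0.14,0.47,0,0,-0.16,0,0,0.2,0.47,0,0,-0.2,0,0,0.2,0.47,0,0,-0.23,0,0,0.2,0.47,0,0,-0.255,0,0,0.2,0.47,0,0,-0.255,0,0,0.2,0.47]'
python3 -m inch '[0,0,0,0,0,-0.1,0.47,0,0,0,0,0,-0.2,0.47,0,0,0,0,0,-0.3,0.47,0,0,0,0,0,-0.38,0.47]'
for i in 1 2 3; do python3 -m inch '[0,0,0,0,0,-0.05,0.47,0,0,0,0,0,-0.1,0.47,0,0,0,0,0,-0.15,0.47,0,0,0,0,0,-0.2,0.47]'
python3 - <<'E'
from station import robot
o=robot.get_obs(); print(o["joint_positions"][5],o["tau"][5],o["wrist_torque"])
E
done
```

```text
position: [0.5669, -0.1879, 0.1593]
tcp_rot: [-3.138, 0.001, 1.002]
position: [0.5669, -0.1879, 0.1593]
tcp_rot: [-3.139, -0.002, 2.049]
position: [0.5669, -0.1879, 0.1593]
tcp_rot: [3.141, -0.003, 3.096]
time: 20.95
position: [0.5671, -0.1879, 0.0577]
tcp_rot: [3.14, -0.002, -2.984]
contact_force: [-0.3, 0.1, 0.5]
opening: 0.0397
grasp_force: 0.0
time: 21.35
position: [0.569, -0.1885, 0.0604]
tcp_rot: [-3.142, 0.002, 2.897]
contact_force: [-0.5, -0.6, -0.2]
opening: 0.0401
grasp_force: 0.0
time: 21.75
position: [0.5691, -0.1887, 0.0604]
tcp_rot: [3.142, 0.002, 2.69]
contact_force: [1.0, -0.1, -0.6]
opening: 0.0401
grasp_force: 1.2
0.13183744343634476 -0.4924740828573704 [-0.07857048 -0.1218351   0.0278728 ]
time: 22.15
position: [0.5691, -0.1887, 0.0604]
tcp_rot: [3.141, 0.002, 2.48]
contact_force: [0.3, -0.4, -1.2]
opening: 0.0405
grasp_force: 1.6
0.3412206102473387 -0.4721088521182537 [-0.09450478 -0.14652912  0.10485799]
time: 22.55
position: [0.5691, -0.1888, 0.0603]
tcp_rot: [3.141, 0.002, 2.271]
contact_force: [0.4, 0.1, -1.7]
opening: 0.0401
grasp_force: 2.2
0.5505872501859095 -0.44552089646458626 [-0.14100851 -0.21230481  0.0730971 ]
```

```bash
for i in 1 2 3 4; do python3 -m inch '[0,0,0,0,0,-0.04,0.47,0,0,0,0,0,-0.08,0.47,0,0,0,0,0,-0.08,0.47]' | grep -E "time|rot|force"
python3 - <<'E'
from station import robot
o=robot.get_obs(); print(o["joint_positions"][5],o["tau"][5],o["wrist_torque"])
E
done
```

```text
time: 22.85
tcp_rot: [3.141, 0.002, 2.189]
contact_force: [1.2, -0.8, -0.2]
grasp_force: 1.3
0.6324336350813079 0.34869834780693054 [-0.2272278  -0.23198423  0.06200468]
time: 23.15
tcp_rot: [3.141, 0.002, 2.106]
contact_force: [0.5, -0.6, 0.4]
grasp_force: 1.6
0.7152959211610499 0.35774177871644497 [-0.27512207 -0.24343385  0.04727841]
time: 23.45
tcp_rot: [3.14, 0.002, 2.023]
contact_force: [1.1, -1.2, 1.4]
grasp_force: 1.9
0.798524373534984 0.3699225839227438 [-0.34308723 -0.29535111  0.05042445]
time: 23.75
tcp_rot: [3.14, 0.001, 1.94]
contact_force: [2.0, -2.1, 2.3]
grasp_force: 2.2
0.8819938634529383 0.38260591216385365 [-0.43274609 -0.34729889  0.10034349]
```

```bash
for i in 1 2 3 4; do python3 -m inch '[0,0,0,0,0,-0.03,0.47,0,0,0,0,0,-0.06,0.47,0,0,0,0,0,-0.06,0.47]' | grep -E "time|rot|force"
python3 - <<'E'
from station import robot
o=robot.get_obs(); print(o["joint_positions"][5],o["tau"][5],o["wrist_torque"])
E
done
```

```text
time: 24.05
tcp_rot: [3.14, 0.001, 1.877]
contact_force: [2.2, -3.0, 3.0]
grasp_force: 2.8
0.9445665205551735 0.3346758708357811 [-0.49256674 -0.42441623  0.1385987 ]
time: 24.35
tcp_rot: [3.14, 0.001, 1.814]
contact_force: [2.3, -2.8, 2.5]
grasp_force: 3.1
1.007489135722076 0.3473857697099447 [-0.49893331 -0.43093164  0.1373479 ]
time: 24.65
tcp_rot: [3.14, 0.001, 1.751]
contact_force: [2.7, -3.2, 3.7]
grasp_force: 3.3
1.0703331387799015 0.36036282777786255 [-0.55887489 -0.45443062  0.19826018]
time: 24.95
tcp_rot: [3.14, 0.001, 1.688]
contact_force: [3.0, -3.6, 3.7]
grasp_force: 3.6
1.1331958493874992 0.3733880817890167 [-0.60970159 -0.44033604  0.18246196]
```

```bash
for i in 1 2; do python3 -m inch '[0,0,0,0,0,-0.03,0.47,0,0,0,0,0,-0.06,0.47,0,0,0,0,0,-0.06,0.47]' | grep -E "time|rot|force"
python3 - <<'E'
from station import robot
o=robot.get_obs(); print(o["joint_positions"][5],o["tau"][5],o["wrist_torque"])
E
done
python3 -m inch '[0,0,0,0,0,0.1,0.47,0,0,0,0,0,0.25,0.47,0,0,0.05,0,0,0.25,0.47,0,0,0.15,0,0,0.25,0.47,0,0,0.25,0,0,0.25,0.47,0,0,0.3,0,0,0.25,0.47,0,0,0.3,0,0,0.25,0.47]'
python3 - <<'E'
from station import robot, optics
from h import *
f=optics.grab_frame("wrist"); cv2.imwrite("pics/w3.png",f["img"][:,:,::-1])
R=lambda f:None
ux=np.array([-.044,-.999]); uy=np.array([.999,-.044])
for n in("wrist","scene","side"):
    f=optics.grab_frame(n); P=cloud(f);z=P[...,2]
    d=P[...,:2]-[.568,-.1885]; x=d@ux; y=d@uy
    m=(z>.07)&(z<.084)&(np.hypot(x,y)<.037); q=d[m]
    w,v=np.linalg.eigh(np.cov(q.T)); print(n,"wing",np.degrees(np.arctan2(v[1,1],v[0,1])))
    for a,b in((-.07,-.06),(-.05,-.04),(.03,.036),(.036,.044)):
        m=(x>a)&(x<b)&(abs(y)<.013)&(z>.045)&(z<.065); print(a,m.sum(),np.median(z[m]).round(5))
    m=(x>.05)&(x<.075)&(abs(y)<.03)&(z<.065);print("encl",np.median(z[m]))
    m=(abs(y)<.012)&(z>.05)&(z<.06);print("nose",np.percentile(x[m],99))
E
```

```text
time: 25.25
tcp_rot: [3.141, 0.001, 1.625]
contact_force: [2.5, -3.2, 3.2]
grasp_force: 3.8
1.196070618118623 0.3804520145058632 [-0.62027702 -0.62611414  0.19139332]
time: 25.55
tcp_rot: [3.141, 0.0, 1.563]
contact_force: [2.9, -2.7, 4.2]
grasp_force: 4.0
1.2589548483491861 0.386990737169981 [-0.66601146 -0.61988186  0.22790079]
time: 26.25
position: [0.5685, -0.1878, 0.1816]
tcp_rot: [3.14, -0.0, 1.825]
contact_force: [0.5, -0.4, -0.1]
opening: 0.0397
grasp_force: 0.0
wrist wing 144.92957458274228
-0.07 357 0.05611
-0.05 328 0.05559
0.03 161 0.05355
0.036 201 0.05381
encl 0.04381741505214828
nose 0.04474646583358164
scene wing 144.93564676390477
-0.07 54 0.05651
-0.05 52 0.05639
0.03 35 0.05422
0.036 48 0.05447
encl 0.04432817325676854
nose 0.04537737438304156
side wing 144.42370697885116
-0.07 39 0.05671
-0.05 39 0.05655
0.03 28 0.05469
0.036 41 0.05439
encl 0.04445410960724193
nose 0.04507499644037435
```

View pics/w3.png

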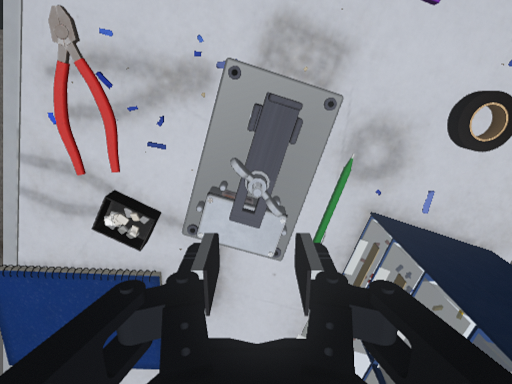

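The wrist view shows the strap's nose on the enclosure (245,215), with the dish and pen undisturbed. The strap tilts down about 2 mm, its top at the nose is 10 mm above the lid, and the nut was firm at about 0.2 Nm. The tool is clear, so I'm handing in.

```bash
python3 -c "
from station import robot
print(robot.finish_job())"
```

```text
the job is handed in; nothing more can be done
None
```

I pushed the strap fully forward, turned the wing nut clockwise until it was firm with the nose pressed on the enclosure, and handed the job in clear of everything at about 26 s; no verdict was returned.

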